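# Pin a steel frame in the tacking fixture, cap by cap

### The arm

A 7-joint arm with a two-finger parallel gripper is mounted at the origin on the work surface. World frame = base frame: x ahead of the robot, y to its left, z up, the work surface at z = 0. Lengths are in mm, angles in rad, forces in N, time in s.
With the tool pointing down it reaches from about 425 to 1025 mm from the base axis. Payload 9.4 kg.
Tool frame: the origin (TCP) lies at the very end of the fingers, on their centre line; the grasp point (between the pads) lies behind it (ctrl.hold_point_z is the z of the grasp point in the tool frame, in mm); z points along the fingers, y is the direction in which the jaws open and shut (so a half turn about z gives the same grasp; the last joint's range is limited). The gripper opens to 85 mm and grips with 20 to 120 N. Pads are 22 mm wide; open, the fingers measure 114 mm over their backs; the gripper's body (76 mm by 85 mm) begins 54 mm behind the grasp point. The pads swing forward as they close: fully open they stand 13 mm farther back than shut.
Start: joints at [1.199, 0.599, -0.003, 1.599, 0.002, 0.943, -0.08], TCP at [210.637, -693.726, 203.975] pointing down, gripper open.
Joint ranges: [-2.57, 2.57], [-0.35, 1.97], [-1.29, 1.29], [0.11, 2.56], [-1.05, 4.19], [0.11, 1.86], [-2.63, 2.63]. Speed limits (rad/s): [2.22, 2.22, 3.01, 3.01, 3.14, 3.14, 3.14].

### API

Orientations are given as a rotation vector (axis times angle).
In Python, from cell import ctrl gives the robot as it stands.
- The arm moves only by the tool send_rows, never from a script. Its argument "increments" is a list that holds one entry, the list of rows, each a list of 4 numbers: the shift along the tool's x, y, z normalised to -1 to 1, where 1 is 5 cm, then the turn about the tool's z normalised to -1 to 1, where 1 is pi/2 rad. In form: [[[tx, ty, tz, spin], ...]]. A call has 1 to 20 rows; each row shifts and turns the commanded pose from where the row before left it, along the tool's axes as they then stand; what a row does not reach is not made up. A row lasts 1/8 s, in which the tool goes at most 62.5 mm and 10.7 degrees, less where a joint would pass 70% of its speed; a pose out of reach is approached as far as the arm can. A call with a number of a shift or a turn outside -1 to 1 is refused whole. A call with a gripper value outside its range is refused whole. "hand" is the opening, from -1 (shut) to 1 (fully open), set as the call begins (left out, the last holds). The fingers move at their own pace and stop on an object; the grip force is fixed at half the most. Time passes only in rows, so rows that do not move let the fingers close. It gives the time, the measured TCP pose, the force and the opening at its end, in the units of the state.
- ctrl.get_state(): the state, without advancing time (a new reading comes with each control period).
- ctrl.camera(name): name is "scene" or "side" or "wrist"; returns (picture, depth): 400x640x3 uint8, red, green, blue; 400x640 float32, mm along the optical axis (not along the pixel's ray), 0 where there is no reading.
- ctrl.calibration(name): a dict with "mtx" (3x3 intrinsics, pixels), "R" (3x3) and "t" (3): a world point X has camera coordinates R X + t. Camera axes: x right, y down, z forward; pixel columns grow to the right and rows downward; lengths in mm; the calibration is good to about 2 mm. The wrist camera is an equidistant fisheye: a pixel r from the principal point sees the ray r / f radians off the axis. A picture is of the moment at which its call begins: read the wrist's pose just before it. calibration takes no time and is no camera call; for the wrist camera it gives the pose at the moment of the call.
- ctrl.sign_off(): hands the job in, once; it reports no verdict.
The state is a dict: "time_s": time; "joint_pos": joint angles; "joint_vel": joint speeds; "tau": joint torques, N m; "position": TCP position; "tool_rot": TCP orientation; "force": force on the tool from outside, world axes, zero at the start; "torque": the same for the moment, N m; "grip_width": finger opening in mm.
Only numpy, scipy, OpenCV 4.12 (cv2) and the standard library are available. Lean on these libraries where they do the work, as an engineer would, in place of code of your own. Each camera call takes 0.05 s, during which the arm holds its last target.

### The job

Secure the steel frame in the tacking fixture before welding: with a fingertip, gently press the red cap all the way down, then the yellow cap, then the blue cap, in that order. Leave the green cap up for the earth clamp, and do not pick up or disturb the frame, the brass spacer or anything else lying on the bench.

Things in the scene. Friction and masses are not known exactly. Their poses are not given: they have to be found in the camera images.
- red_top (a point): centre of the top of the red cap, a flat-topped round red button 34 mm across and 15 mm tall on a steel flange 42 mm across. This top is 62 mm above the bench when up, 52 mm when the pin is fully down, and moves with the cap. The cap sits on its pin by a spring cushion (2.5 N preload, then 1.5 N per mm over 5 mm; it springs back), so push some 1 to 3 mm beyond the 10 mm of travel.
- red (a joint): how far the red cap's pin (its steel flange) has been pressed down, m: 0 up, 0.010 on its stop. It slides straight down against a steady friction of about 3 N, has no spring and stays where it is left.
- red_post: Red hold-down, one of four alike: fixed steel sleeve 17 mm across and 19 mm high standing on the fixture plate near one corner of the frame; which corner differs from run to run. Origin on its axis at the plate's top face (20 mm above the bench). It carries the red push cap.
- yellow_top (a point): centre of the top of the yellow cap, a flat-topped round yellow button 34 mm across and 15 mm tall on a steel flange 42 mm across. This top is 62 mm above the bench when up, 52 mm when the pin is fully down, and moves with the cap. The cap sits on its pin by a spring cushion (2.5 N preload, then 1.5 N per mm over 5 mm; it springs back), so push some 1 to 3 mm beyond the 10 mm of travel.
- yellow (a joint): how far the yellow cap's pin (its steel flange) has been pressed down, m: 0 up, 0.010 on its stop. It slides straight down against a steady friction of about 3 N, has no spring and stays where it is left.
- yellow_post: Yellow hold-down, one of four alike: fixed steel sleeve 17 mm across and 19 mm high standing on the fixture plate near one corner of the frame; which corner differs from run to run. Origin on its axis at the plate's top face (20 mm above the bench). It carries the yellow push cap.
- blue_top (a point): centre of the top of the blue cap, a flat-topped round blue button 34 mm across and 15 mm tall on a steel flange 42 mm across. This top is 62 mm above the bench when up, 52 mm when the pin is fully down, and moves with the cap. The cap sits on its pin by a spring cushion (2.5 N preload, then 1.5 N per mm over 5 mm; it springs back), so push some 1 to 3 mm beyond the 10 mm of travel.
- blue (a joint): how far the blue cap's pin (its steel flange) has been pressed down, m: 0 up, 0.010 on its stop. It slides straight down against a steady friction of about 3 N, has no spring and stays where it is left.
- blue_post: Blue hold-down, one of four alike: fixed steel sleeve 17 mm across and 19 mm high standing on the fixture plate near one corner of the frame; which corner differs from run to run. Origin on its axis at the plate's top face (20 mm above the bench). It carries the blue push cap.
- green_top (a point): centre of the top of the green cap, a flat-topped round green button 34 mm across and 15 mm tall on a steel flange 42 mm across. This top is 62 mm above the bench when up, 52 mm when the pin is fully down, and moves with the cap. The cap sits on its pin by a spring cushion (2.5 N preload, then 1.5 N per mm over 5 mm; it springs back), so push some 1 to 3 mm beyond the 10 mm of travel.
- green (a joint): how far the green cap's pin (its steel flange) has been pressed down, m: 0 up, 0.010 on its stop. It slides straight down against a steady friction of about 3 N, has no spring and stays where it is left.
- green_post: Green hold-down, one of four alike: fixed steel sleeve 17 mm across and 19 mm high standing on the fixture plate near one corner of the frame; which corner differs from run to run. Origin on its axis at the plate's top face (20 mm above the bench). It carries the green push cap.
- fixture: fixed aluminium fixture plate 200 x 250 x 20 mm on the bench; origin at the centre of its underside, z up. The four hold-downs stand 64 mm along its x and 89 mm along its y either side of its centre.
- frame: loose dark steel frame of flat bar, 110 x 160 mm outside, bars 20 mm wide and 8 mm thick, lying on the fixture plate between the hold-downs, whose flanges overhang its corners; origin at the centre of its underside.
- spacer: loose brass spacer, upright cylinder 26 mm across and 30 mm tall, standing on the plate inside the frame; origin at the centre of its underside, z axis along it.
- hammer: loose chipping hammer, 215 mm long, lying on the bench to the robot's left of the fixture; black handle towards -x of its frame, steel head at +68 mm; origin on the bench under the handle line.
- brush: loose wire brush 260 x 30 x 38 mm with wooden back, lying on the bench to the robot's right of the fixture; origin under its centre.
- can: loose orange spray can 60 mm across, 110 mm tall, white label and white top, upright at the left of the bench; origin at the centre of its underside.
- magnet: loose orange L-shaped squaring magnet, about 70 x 92 x 20 mm, lying at the back right; origin at the underside of its short leg.
There are look-alikes about, which are no part of the job. Leave any orange look-alike of the frame alone. Several things have the shape of the spacer; the one meant has the colours described above.

How it is judged:
By the outcome, as a careful person would: the job done as asked, in the order asked, and still so for the second after the job is handed in, with the robot touching nothing.
It also fails if it takes over 43 s, if anything falls off the work surface, if the arm or the gripper's body presses on something with over 40 N, if the wrist force passes 120 N, or if a joint passes its speed limit or range.

## Working session

There is one attempt and no reset: what is moved stays moved. The work goes in short steps, Python scripts to look and compute and a tool call to move; the robot and the scene stay as the last step left them, time stands still between calls to the robot, and variables do not carry over. Pictures are saved under pics/ and viewed, and the job is handed in when it is done.

Besides the shell and the picture viewer there is one more tool, called after "Call:" as name(argument=value, ...), one argument or row to a line, values as JSON. send_rows: Moves the arm, as the interface text tells. Its arguments: {"type":"object","properties":{"increments":{"type":"array","items":{"type":"array","items":{"type":"array","items":{"type":"number","minimum":-1,"maximum":1}}}},"hand":{"type":"number"}},"required":["increments"]}

```bash
mkdir -p pics
python3 - <<'E'
from cell import ctrl
import cv2,numpy as np
for n in("scene","side"):
    p,d=ctrl.camera(n); cv2.imwrite(f"pics/{n}0.png",p[:,:,::-1]); np.save(f"pics/{n}0.npy",d)
    c=ctrl.calibration(n); print(n,c)
s=ctrl.get_state();print(s, ctrl.hold_point_z)
E
```

```text
scene {'mtx': array([[381.64359969,   0.        , 313.77625561],
       [  0.        , 381.64359969, 197.07785842],
       [  0.        ,   0.        ,   1.        ]]), 'R': array([[ 0.72811594,  0.68529053, -0.01496864],
       [ 0.38706171, -0.42907675, -0.81613502],
       [-0.5657123 ,  0.58844713, -0.57766735]]), 't': array([-411.01686479, -153.31985019, 1338.64660247])}
side {'mtx': array([[456.42830337,   0.        , 324.06510358],
       [  0.        , 456.42830337, 198.30606378],
       [  0.        ,   0.        ,   1.        ]]), 'R': array([[-0.86905067, -0.49438376, -0.01832015],
       [-0.26641745,  0.49888164, -0.82470531],
       [ 0.4168605 , -0.7118299 , -0.56526588]]), 't': array([469.58811527, 180.97083883, 939.84734317])}
{'time_s': 0.1, 'joint_pos': array([ 1.19932477,  0.60002692, -0.00252355,  1.6000328 ,  0.00178074,
        0.94293568, -0.07977317]), 'joint_vel': array([ 0.00070132, -0.00288537,  0.00100924, -0.00079525, -0.00190874,
       -0.00090484,  0.00124078]), 'tau': array([ 4.97888235e-03, -7.77994251e+01,  1.57051452e+00, -2.58621329e+01,
        1.27178940e-02,  5.55265986e-03,  1.69740684e-05]), 'position': array([ 210.47187862, -693.29666425,  203.22288413]), 'tool_rot': array([-3.10617286e+00, -4.61241109e-01,  5.17790603e-04]), 'force': array([ 0.0461757 ,  0.35467213, -0.47301778]), 'torque': array([-0.01091353,  0.01983788, -0.0356617 ]), 'grip_width': 85.06279907125756} -18.700000000000003
```

View pics/scene0.png

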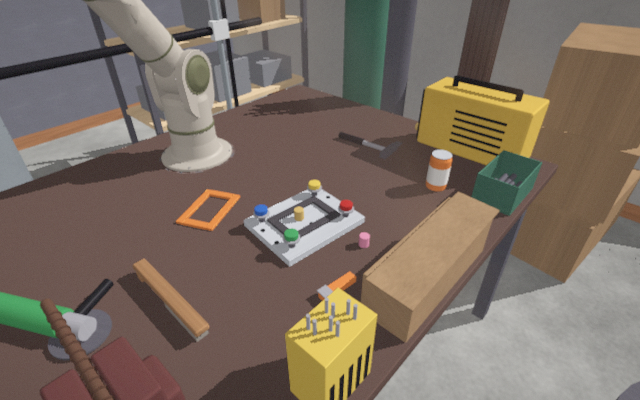

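View pics/side0.png

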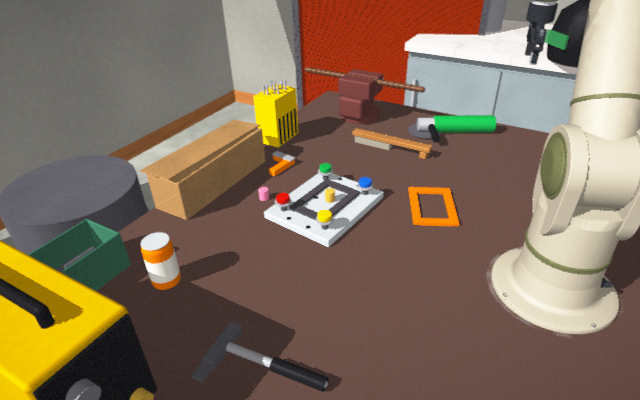

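```bash
cat > h.py <<'E'
import numpy as np,cv2
from cell import ctrl
HS={'red':[((0,150,70),(6,255,255)),((172,150,70),(180,255,255))],'yellow':[((22,150,80),(33,255,255))],'blue':[((105,150,60),(125,255,255))],'green':[((55,130,50),(85,255,255))]}
def top(name,pix,z):
    c=ctrl.calibration(name);r=np.linalg.inv(c['mtx'])@[pix[0],pix[1],1]
    o=-c['R'].T@c['t'];d=c['R'].T@r
    return o+d*(z-o[2])/d[2]
def proj(name,X):
    c=ctrl.calibration(name);q=c['mtx']@(c['R']@np.asarray(X,float)+c['t']);return q[:2]/q[2]
E
python3 - <<'E'
import cv2
a=cv2.imread('pics/scene0.png')[165:265,235:375]; b=cv2.imread('pics/side0.png')[155:245,255:395]
cv2.imwrite('pics/c1.png',cv2.resize(a,None,fx=5.7,fy=5.7,interpolation=2)); cv2.imwrite('pics/c2.png',cv2.resize(b,None,fx=5.7,fy=5.7,interpolation=2))
E
python3 - <<'E'
from h import *
BOX={'scene':(235,375,165,265),'side':(255,395,155,245)}
for n in BOX:
    p=cv2.imread(f'pics/{n}0.png');x0,x1,y0,y1=BOX[n]
    h=cv2.cvtColor(p,cv2.COLOR_BGR2HSV)[y0:y1,x0:x1]
    for k,rs in HS.items():
        m=sum(cv2.inRange(h,*r) for r in rs)
        _,_,st,ce=cv2.connectedComponentsWithStats(m)
        i=1+st[1:,4].argmax();c=ce[i]+[x0,y0]
        print(n,k,st[i,:5]+[x0,y0,0,0,0],c.round(1),top(n,c,56).round(1))
E
```

```text
scene red [340 200  13  11 105] [345.8 204.8] [626.9  55.5  56. ]
scene yellow [309 185   8   4  15] [312.3 186.9] [505.8  57.8  56. ]
scene blue [255 205  12  10 105] [260.5 209.5] [ 478.9 -105.9   56. ]
scene green [285 229  13  12  97] [290.7 234.7] [ 606.2 -121.7   56. ]
side red [275 192  14  12 127] [282.1 197.7] [624.   60.3  56. ]
side yellow [317 210  15  12 149] [324.2 215.5] [496.2  74.9  56. ]
side blue [359 177  13  11 111] [364.8 181.7] [ 476.1 -101.8   56. ]
side green [319 163  12  10  96] [324.9 167.4] [ 603.1 -116.9   56. ]
```

View pics/c1.png

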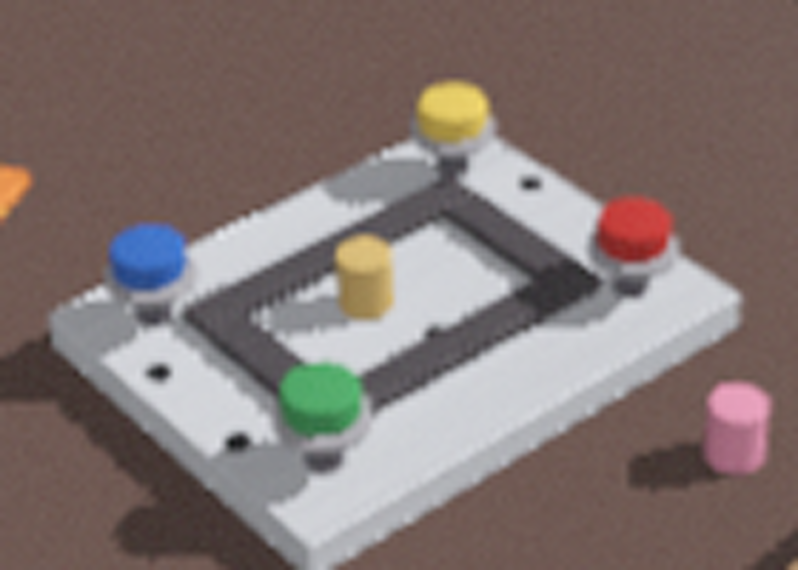

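View pics/c2.png

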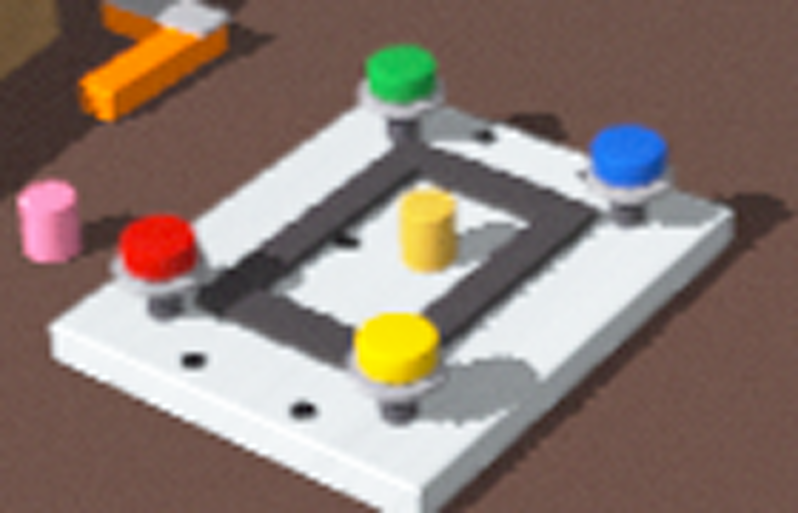

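Run:
```python
from h import *
for n in('scene','side'):
    d=np.load(f'pics/{n}0.npy');c=ctrl.calibration(n)
    v,u=np.mgrid[0:400,0:640];r=np.stack([u,v,np.ones_like(u)],-1)@np.linalg.inv(c['mtx']).T*d[...,None]
    P=(r-c['t'])@c['R']; P=P[(d>0)]
    H={}
    k=np.floor(P[:,:2]/100).astype(int)
    M=np.zeros((10,16))
    for i in range(10):
        for j in range(16):
            s=P[(k[:,0]==i)&(k[:,1]==j-10),2]
            M[i,j]=s.max() if len(s)else -1
    print(n,'rows x0..900, cols y -1000..500');print(M.round().astype(int))
red=np.mean([[626.9,55.5],[624,60.3]],0);bl=np.mean([[478.9,-105.9],[476.1,-101.8]],0);gr=np.mean([[606.2,-121.7],[603.1,-116.9]],0)
print(red,bl,gr,red+bl-gr)
s=ctrl.get_state();R=cv2.Rodrigues(s['tool_rot'])[0]
print(R.round(3)); print(R.T@(np.r_[red,150]-s['position'])/50, np.linalg.norm(red-gr),np.linalg.norm(bl-gr))
```

```text
scene rows x0..900, cols y -1000..500
[[ -1  -1  -1   1   2   1   2 513 511 499 360  11   2   3   2   3]
 [ -1  -1  -1   2   3   2   2   2   2  16  17   2   3   2   3   3]
 [ -1  -1  -1  50   2   2   3   9  10   9   3   3   3   2  24   4]
 [ -1  -1  -1  60  58  35  36  10  10  10   2   3   3   3  27   3]
 [ -1  -1   0  58 147  42  40   3  64  63  63  16   3  23  24  16]
 [ -1  -1  -1  13 148  40  40   2  63  51  62  21   3  22  24 211]
 [ -1  -1  -1 152 152  94  40   3  64  29  63   2   3 111   2 212]
 [ -1  -1  -1 152 152  94   3   3  23  19  32   3   3 112   3 212]
 [ -1  -1  -1  -1  -1   2 191 191 118 121 123 127 122  92  92 212]
 [ -1  -1  -1  -1  -1  -1 191 190 115 119 122 124 120  91  91  92]]
side rows x0..900, cols y -1000..500
[[ -1  -1  -1  -1  -1   3   2   3 531 529 381  14   4   2  -1  -1]
 [ -1  -1 404 420   3   3   3   3   3  13  13   3   3   3  -1  -1]
 [ -1  -1 345 419   4   4   3  10  11  10   4   3   3   3  25  -1]
 [ -1  -1  -1  60  59  41  37  11  10  10   3   4   4   3  26   3]
 [ -1  -1   3  55 145  42  41   3  63  63  63  22   3   3  25  18]
 [ -1  -1   2   4 148  40  40   3  63  58  62  22   3   3  24 212]
 [ -1  -1   3 152 153  95  41   3  64  45  63   4   3 112   4 212]
 [ -1  -1  87 152 152  96   4   3  24  19  31   3   3 112  94 212]
 [ -1  -1   3   3 149   4 191 190 117 121 124 126 127  91  92 211]
 [ -1  -1   2   3 149   1 190 188 115 118 121 123 122  90  92  90]]
[625.45  57.9 ] [ 477.5  -103.85] [ 604.65 -119.3 ] [498.3   73.35]
[[ 0.957  0.291 -0.001]
 [ 0.291 -0.957  0.001]
 [-0.    -0.001 -1.   ]]
[ 12.30718687 -11.96252532   1.07959125] 178.41659115676435 128.08522553362673
```

Each cap colour is matched once in each view. In the scene view red is at (346,205), yellow (314,185), blue (261,210) and green (291,235). Possible look-alikes are the pink cylinder (364,240), the orange frame (208,209) and the orange magnet (337,286). None of these is a cap on a flange, and the crops confirm it. I'll shut the gripper and move above red.

Call:
send_rows(
  increments=[
    [[0.2,-0.2,0,0],[0.4,-0.4,0,0],[0.6,-0.6,0,0],[0.65,-0.63,0,0],[0.65,-0.63,0,0],[0.65,-0.63,0,0],[0.65,-0.63,0,0],[0.65,-0.63,0,0],[0.65,-0.63,0,0],[0.65,-0.63,0,0],[0.65,-0.63,0,0],[0.65,-0.63,0,0],[0.65,-0.63,0,0],[0.65,-0.63,0,0],[0.65,-0.63,0,0],[0.65,-0.63,0,0],[0.65,-0.63,0,0],[0.65,-0.63,0,0],[0.65,-0.63,0,0],[0.65,-0.63,0,0]],
  ],
  hand=-1,
)

```text
time_s: 2.6
position: [623.5, 56.2, 204.0]
tool_rot: [-3.107, -0.462, 0.0]
force: [0.5, -0.8, 0.0]
grip_width: -0.3
```

```bash
cat > w.py <<'E'
from h import *
import sys
s=ctrl.get_state();R=cv2.Rodrigues(s['tool_rot'])[0]
print(s['time_s'],s['position'].round(1),s['force'].round(1),s['grip_width'])
T={'red':[625.4,57.9],'yellow':[498.3,73.3],'blue':[477.5,-103.9]}
for k,v in T.items(): print(k,(R.T@(np.r_[v,62]-s['position'])/50).round(3))
E
python3 w.py
```

```text
2.6 [623.5  56.2 204. ] [ 0.5 -0.8  0. ] -0.28501842878269895
red [ 0.048 -0.02   2.839]
yellow [-2.294 -1.055  2.84 ]
blue [-3.724  2.214  2.84 ]
```

Call:
send_rows(
  increments=[
    [[0.04,0,0.3,0],[0,0,0.4,0],[0,0,0.5,0],[0,0,0.5,0],[0,0,0.4,0],[0,0,0.25,0],[0,0,0.1,0],[0,0,0,0]],
  ],
)

```text
time_s: 3.6
position: [625.5, 54.5, 81.6]
tool_rot: [3.108, 0.461, -0.0]
force: [-0.8, 0.4, 1.0]
grip_width: -0.3
```

```bash
cat >> w.py <<'E'
n=sys.argv[1]
I=[]
for c in('scene','side'):
    p,d=ctrl.camera(c);q=proj(c,s['position']).round().astype(int);print(c,q)
    x0=max(0,q[0]-50);y0=max(0,q[1]-40)
    I.append(cv2.resize(p[y0:y0+90,x0:x0+100,::-1],(400,360),interpolation=2))
cv2.imwrite(f'pics/{n}.png',np.hstack(I))
E
python3 w.py red1
```

```text
3.6 [625.5  54.5  81.6] [-0.8  0.4  1. ] -0.26939754747642
red [ 0.017 -0.065  0.391]
yellow [-2.325 -1.098  0.392]
blue [-3.753  2.172  0.392]
scene [345 197]
side [282 188]
```

View pics/red1.png

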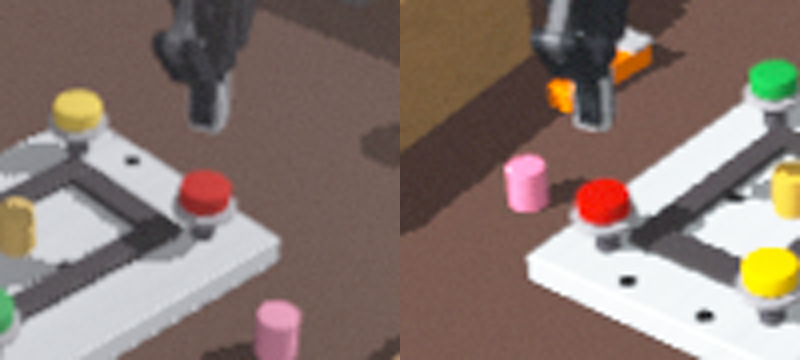

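Run:
```python
from h import *
s=ctrl.get_state();print(s['position'])
for n in('scene','side'):
    p,d=ctrl.camera(n);c=ctrl.calibration(n)
    v,u=np.mgrid[0:400,0:640];r=np.stack([u,v,np.ones_like(u)],-1)@np.linalg.inv(c['mtx']).T*d[...,None]
    P=(r-c['t'])@c['R']
    q=P[(d>0)&(abs(P[...,0]-s['position'][0])<40)&(abs(P[...,1]-s['position'][1])<40)&(P[...,2]>70)&(P[...,2]<160)]
    print(n,len(q)); q=q[np.argsort(q[:,2])]
    print(q[:8].round(1)); 
    for z in range(70,160,10):
        t=q[(q[:,2]>=z)&(q[:,2]<z+10)]
        if len(t):print(z,t.min(0).round(),t.max(0).round())
```

```text
[625.94438898  54.62460567  82.07957845]
scene 148
[[626.6  50.  107.7]
 [625.3  47.6 108.3]
 [636.7  49.2 109.7]
 [621.1  44.7 110.9]
 [631.3  47.9 110.9]
 [623.5  45.7 111.5]
 [638.   51.3 112.2]
 [634.6  47.7 112.4]]
100 [625.  48. 108.] [637.  50. 110.]
110 [621.  40. 111.] [639.  61. 120.]
120 [624.  39. 120.] [640.  61. 130.]
130 [624.  39. 130.] [640.  58. 140.]
140 [625.  39. 140.] [640.  63. 144.]
150 [622.  21. 151.] [648.  79. 160.]
side 165
[[624.2  62.2 108.6]
 [617.1  59.9 109.5]
 [630.   62.1 109.7]
 [618.7  61.7 110. ]
 [620.8  62.8 110. ]
 [631.3  64.3 110.6]
 [615.7  53.1 111.8]
 [625.8  63.7 111.8]]
100 [617.  60. 109.] [630.  63. 110.]
110 [614.  47. 111.] [633.  68. 119.]
120 [613.  49. 120.] [632.  71. 130.]
130 [613.  46. 130.] [636.  71. 140.]
140 [611.  48. 141.] [628.  70. 150.]
150 [605.  22. 151.] [626.  91. 160.]
```

Reported TCP z is 82, but both depth views put the lowest visible finger surface at about z 108. The reported TCP may therefore lie about 25 mm below the real tip. I'll rely on force and vision and descend slowly.

Call:
send_rows(
  increments=[
    [[0.01,-0.06,0.1,0],[0,0,0.1,0],[0,0,0.06,0],[0,0,0.04,0],[0,0,0,0]],
  ],
)

```text
time_s: 4.42
position: [625.1, 57.6, 66.2]
tool_rot: [3.107, 0.461, -0.001]
force: [0.2, -0.1, 0.0]
grip_width: 0.2
```

```bash
python3 w.py red2
```

```text
4.425 [625.1  57.6  66.2] [ 0.2 -0.1  0. ] 0.20806063567271127
red [ 0.007 -0.004  0.085]
yellow [-2.336 -1.038  0.086]
blue [-3.764  2.233  0.086]
scene [346 201]
side [282 194]
```

View pics/red2.png

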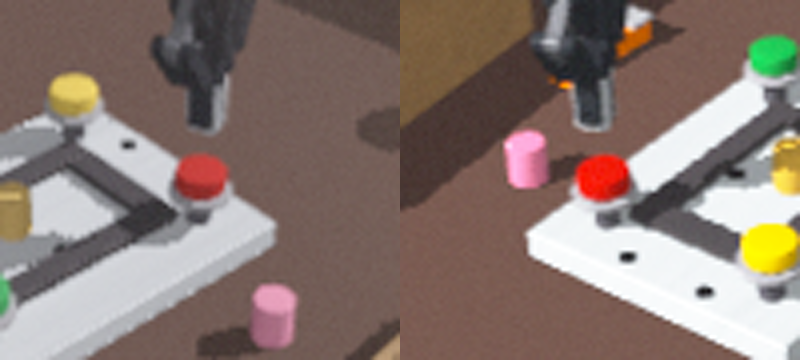

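The tip is clearly still about 25 mm above red. Going down to reported 43.

Call:
send_rows(
  increments=[
    [[0,0,0.12,0],[0,0,0.12,0],[0,0,0.12,0],[0,0,0.08,0],[0,0,0.03,0],[0,0,0,0]],
  ],
)

```text
time_s: 5.28
position: [625.2, 57.7, 42.9]
tool_rot: [-3.108, -0.462, 0.0]
force: [0.4, 0.3, -0.2]
grip_width: 0.1
```

```bash
python3 w.py red3
```

```text
5.275 [625.2  57.7  42.9] [ 0.4  0.3 -0.2] 0.07753008988021642
red [ 0.005 -0.003 -0.382]
yellow [-2.338 -1.037 -0.382]
blue [-3.766  2.234 -0.382]
scene [346 208]
side [283 201]
```

View pics/red3.png

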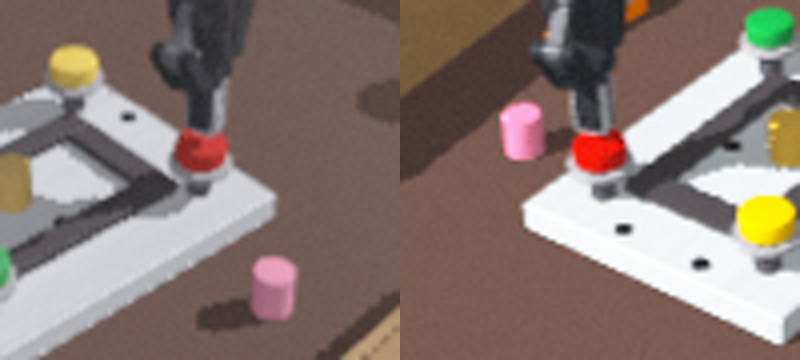

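Call:
send_rows(
  increments=[
    [[0,0,0.04,0],[0,0,0.03,0],[0,0,0,0]],
  ],
)

```text
time_s: 5.75
position: [625.1, 57.6, 39.3]
tool_rot: [-3.108, -0.461, 0.0]
force: [0.4, -0.7, -0.1]
grip_width: -0.3
```

Call:
send_rows(
  increments=[
    [[0,0,0.04,0],[0,0,0.04,0],[0,0,0,0]],
  ],
)

```text
time_s: 6.12
position: [625.1, 57.6, 35.2]
tool_rot: [3.107, 0.461, -0.001]
force: [-0.2, 0.2, 0.4]
grip_width: -0.2
```

Call:
send_rows(
  increments=[
    [[0,0,0.04,0],[0,0,0,0]],
  ],
)

```text
time_s: 6.38
position: [625.3, 57.7, 33.5]
tool_rot: [3.108, 0.461, 0.0]
force: [-0.2, -0.3, -0.7]
grip_width: -0.0
```

Call:
send_rows(
  increments=[
    [[0,0,0.04,0],[0,0,0,0]],
  ],
)

```text
time_s: 6.62
position: [625.3, 57.7, 31.5]
tool_rot: [3.107, 0.461, 0.0]
force: [0.6, 0.5, 2.8]
grip_width: -0.1
```

Call:
send_rows(
  increments=[
    [[0,0,0.04,0],[0,0,0.04,0],[0,0,0.04,0],[0,0,0,0]],
  ],
)

```text
time_s: 7.12
position: [625.2, 57.7, 25.2]
tool_rot: [-3.108, -0.461, 0.0]
force: [-0.4, -0.2, 0.2]
grip_width: 0.3
```

Call:
send_rows(
  increments=[
    [[0,0,0.04,0],[0,0,0.02,0],[0,0,0,0]],
  ],
)

```text
time_s: 7.5
position: [625.3, 57.7, 22.6]
tool_rot: [3.108, 0.461, 0.0]
force: [-0.2, -0.9, 5.2]
grip_width: 0.1
```

Call:
send_rows(
  increments=[
    [[0,0,0.02,0],[0,0,0,0]],
  ],
)

```text
time_s: 7.75
position: [625.3, 57.7, 21.8]
tool_rot: [3.108, 0.461, 0.0]
force: [-1.0, 0.3, 7.0]
grip_width: 0.3
```

```bash
python3 w.py red4
```

```text
7.75 [625.3  57.7  21.8] [-1.   0.3  7. ] 0.2954227075599652
red [ 0.003 -0.004 -0.805]
yellow [-2.339 -1.037 -0.805]
blue [-3.767  2.233 -0.806]
scene [345 215]
side [283 208]
```

View pics/red4.png

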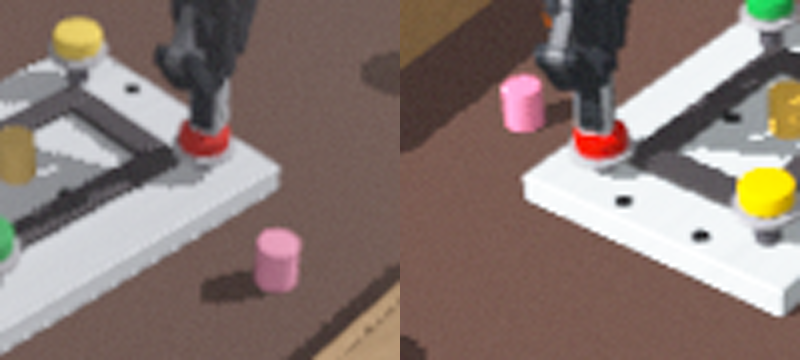

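Red: force rose to 7 N past the stop (pin friction is 3 N), and the flange sits down on its sleeve. Lifting and going to yellow.

Call:
send_rows(
  increments=[
    [[0,0,-0.1,0],[0,0,-0.3,0],[0,0,-0.4,0],[-0.3,-0.14,0,0],[-0.5,-0.22,0,0],[-0.6,-0.26,0,0],[-0.5,-0.22,0,0],[-0.3,-0.14,0,0],[-0.14,-0.06,0,0],[0,0,0,0]],
  ],
)

```text
time_s: 9.1
position: [498.5, 73.5, 61.6]
tool_rot: [3.107, 0.462, 0.001]
force: [-0.1, 0.2, -0.5]
grip_width: 0.3
```

```bash
python3 w.py yel1
```

```text
9.1 [498.5  73.5  61.6] [-0.1  0.2 -0.5] 0.2812388229253451
red [ 2.337  1.036 -0.006]
yellow [-0.006  0.003 -0.007]
blue [-1.434  3.273 -0.007]
scene [314 182]
side [324 213]
```

View pics/yel1.png

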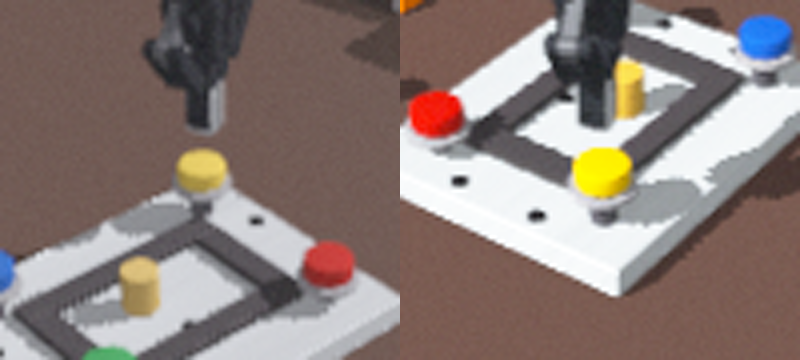

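Red stayed down and the tip is centred over yellow.

Call:
send_rows(
  increments=[
    [[0,0,0.15,0],[0,0,0.18,0],[0,0,0.12,0],[0,0,0.06,0],[0,0,0,0]],
  ],
)

```text
time_s: 9.82
position: [498.0, 73.4, 35.6]
tool_rot: [3.107, 0.461, -0.001]
force: [0.9, 0.1, -1.0]
grip_width: 0.0
```

Call:
send_rows(
  increments=[
    [[0,0,0.04,0],[0,0,0.04,0],[0,0,0.04,0],[0,0,0.04,0],[0,0,0.04,0],[0,0,0,0]],
  ],
)

```text
time_s: 10.58
position: [498.3, 73.4, 25.8]
tool_rot: [3.108, 0.461, 0.0]
force: [0.4, -0.3, 0.8]
grip_width: 0.3
```

Call:
send_rows(
  increments=[
    [[0,0,0.04,0],[0,0,0.02,0],[0,0,0,0]],
  ],
)

```text
time_s: 10.95
position: [498.3, 73.4, 23.0]
tool_rot: [-3.108, -0.461, -0.0]
force: [0.5, 0.2, 5.7]
grip_width: 0.4
```

```bash
python3 w.py yel2
```

```text
10.95 [498.3  73.4  23. ] [0.5 0.2 5.7] 0.3949987364117406
red [ 2.343  1.036 -0.779]
yellow [ 0.     0.003 -0.78 ]
blue [-1.427  3.273 -0.78 ]
scene [314 193]
side [324 226]
```

View pics/yel2.png

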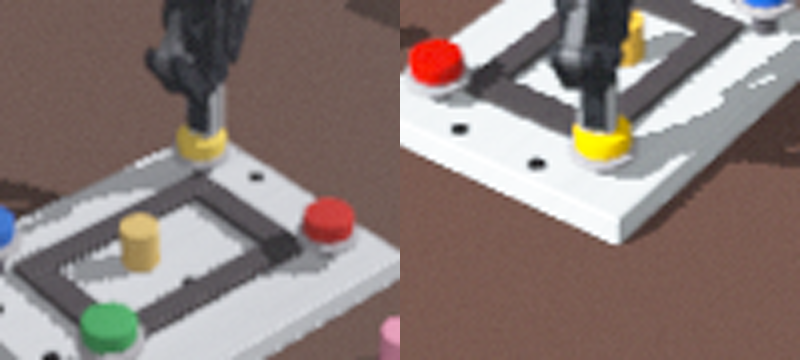

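Call:
send_rows(
  increments=[
    [[0,0,0.02,0],[0,0,0,0]],
  ],
)

```text
time_s: 11.3
position: [498.3, 73.4, 22.1]
tool_rot: [-3.108, -0.461, -0.0]
force: [0.4, 0.1, 5.3]
grip_width: 0.1
```

Call:
send_rows(
  increments=[
    [[0,0,-0.1,0],[0,0,-0.3,0],[0,0,-0.4,0],[-0.15,0.33,0,0],[-0.25,0.57,0,0],[-0.3,0.7,0,0],[-0.3,0.7,0,0],[-0.25,0.57,0,0],[-0.13,0.3,0,0],[-0.05,0.1,0,0],[0,0,0,0]],
  ],
)

```text
time_s: 12.68
position: [477.2, -103.4, 61.9]
tool_rot: [-3.107, -0.462, 0.0]
force: [-0.8, -0.0, -0.1]
grip_width: -0.4
```

```bash
python3 w.py blu1
```

```text
12.675 [ 477.2 -103.4   61.9] [-0.8 -0.  -0.1] -0.4438991855073287
red [ 3.773e+00 -2.224e+00 -1.000e-03]
yellow [ 1.431 -3.258 -0.   ]
blue [ 0.002  0.012 -0.002]
scene [261 207]
side [365 179]
```

View pics/blu1.png

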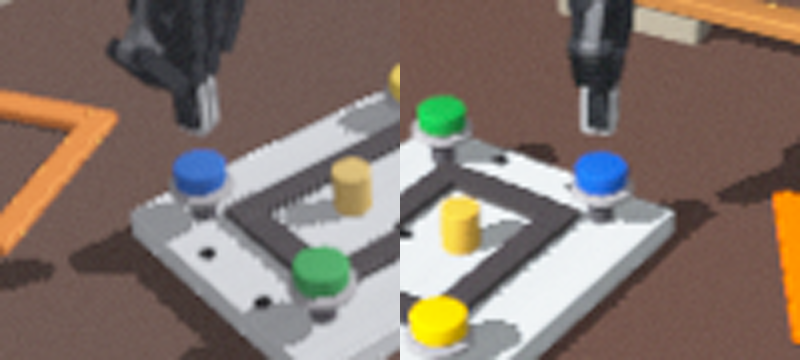

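Yellow is down and the tip is over blue.

Call:
send_rows(
  increments=[
    [[0,0.01,0.15,0],[0,0,0.18,0],[0,0,0.12,0],[0,0,0.06,0],[0,0,0,0]],
  ],
)

```text
time_s: 13.4
position: [477.2, -104.2, 36.1]
tool_rot: [-3.107, -0.462, 0.001]
force: [0.4, -0.5, 0.2]
grip_width: 0.1
```

Call:
send_rows(
  increments=[
    [[0,0,0.04,0],[0,0,0.04,0],[0,0,0.04,0],[0,0,0.04,0],[0,0,0.04,0],[0,0,0,0]],
  ],
)

```text
time_s: 14.15
position: [477.5, -104.3, 26.3]
tool_rot: [3.107, 0.461, 0.0]
force: [0.7, -0.9, -0.1]
grip_width: 0.2
```

Call:
send_rows(
  increments=[
    [[0,0,0.04,0],[0,0,0.02,0],[0,0,0,0]],
  ],
)

```text
time_s: 14.52
position: [477.5, -104.3, 23.5]
tool_rot: [3.107, 0.461, 0.0]
force: [0.7, 0.4, 4.8]
grip_width: -0.1
```

Call:
send_rows(
  increments=[
    [[0,0,0.02,0],[0,0,0,0]],
  ],
)

```text
time_s: 14.78
position: [477.5, -104.3, 22.5]
tool_rot: [3.107, 0.461, 0.0]
force: [1.0, -0.6, 5.4]
grip_width: -0.0
```

Call:
send_rows(
  increments=[
    [[0,0,-0.1,0],[0,0,-0.3,0],[0,0,-0.6,0],[0,0,-0.8,0],[0,0,-0.8,0],[-0.3,0.5,-0.5,0],[-0.3,0.6,0,0],[-0.3,0.6,0,0],[0,0.6,0,0],[0,0.5,0,0],[0,0.2,0,0],[0,0,0,0]],
  ],
)

```text
time_s: 16.27
position: [477.6, -260.8, 177.7]
tool_rot: [-3.107, -0.46, 0.0]
force: [-0.3, -0.1, -0.9]
grip_width: -0.2
```

Run:
```python
from h import *
print(ctrl.get_state()['time_s'],ctrl.get_state()['position'],ctrl.get_state()['force'])
T={'red':[625.4,57.9],'yellow':[498.3,73.3],'blue':[477.5,-103.9],'green':[604.6,-119.3]}
I=[]
for n,(x,y,w,h) in {'scene':(235,165,140,100),'side':(255,155,140,100)}.items():
    p,d=ctrl.camera(n);c=ctrl.calibration(n)
    I.append(cv2.resize(p[y:y+h,x:x+w,::-1],(560,400),interpolation=2))
    v,u=np.mgrid[0:400,0:640];r=np.stack([u,v,np.ones_like(u)],-1)@np.linalg.inv(c['mtx']).T*d[...,None]
    P=(r-c['t'])@c['R']
    for k,t in T.items():
        q=P[(d>0)&(np.hypot(P[...,0]-t[0],P[...,1]-t[1])<14)]
        print(n,k,np.percentile(q[:,2],70).round(1),q[:,2].max().round(1))
cv2.imwrite('pics/fin_a.png',I[0]);cv2.imwrite('pics/fin_b.png',I[1])
```

```text
16.275 [ 477.59374157 -260.77664951  177.7233082 ] [-0.30013226 -0.1204049  -0.88435107]
scene red 51.3 53.5
scene yellow 51.5 52.9
scene blue 51.0 52.6
scene green 60.8 63.5
side red 51.4 54.0
side yellow 51.3 53.6
side blue 51.3 54.5
side green 60.7 63.4
```

View pics/fin_a.png

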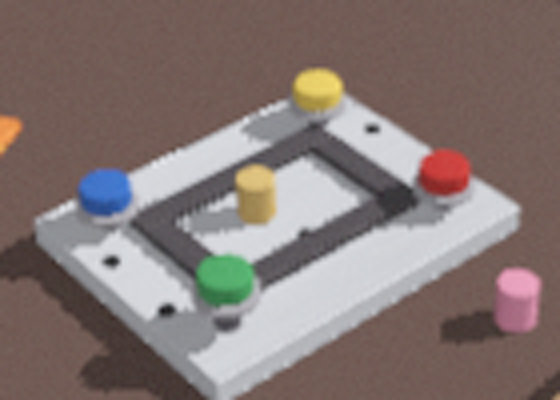

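View pics/fin_b.png

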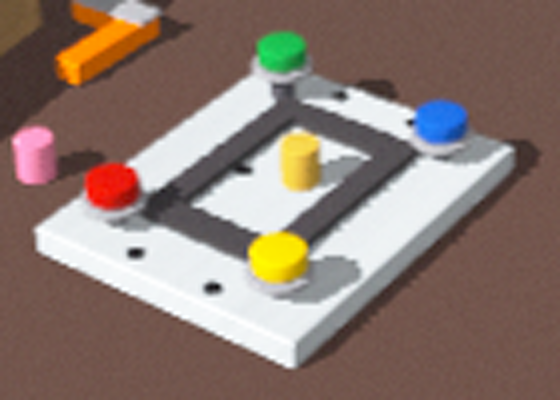

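```bash
python3 -c "
from cell import ctrl
print(ctrl.sign_off())"
```

```text
the job is handed in; nothing more can be done
None
```

The red, yellow and blue caps are pressed fully down, in that order, and the green cap is still up. I pressed with the shut gripper's fingertip, then lifted clear and handed the job in at about 16.4 s.

- **Cap heights:** in both cameras the depth of the three pressed tops reads about 51 mm (52 expected). Green reads about 61 mm (62 expected).
- **Press force:** each push ended at about 5 to 7 N, well above the 3 N pin friction, so each pin should be on its stop.
- **Rest of the bench:** in the last crops the frame, brass spacer and the other items next to the plate look where they were. I did not take a final picture of the rest of the bench.

**Disagreement:** the reported tool-tip height did not match what the cameras showed. The fingertip sat about 25 to 28 mm above the reported TCP, so I judged each press by force and images instead of that reading.

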